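Aim the balloon pump's nozzle

ROBOT

A 6-joint arm with a two-finger parallel gripper is mounted at the origin on a cart in front of the work surface, level with it; the furniture and walls round the work are solid. World frame = base frame: x ahead of the robot, y to its left, z up, the work surface at z = 0. Lengths are in m, angles in rad, forces in N, time in s.
With the tool pointing down it reaches from about 0.3 to 0.775 m from the base axis. Payload 14.6 kg.
Tool frame: the origin (TCP) lies at the very end of the fingers, on their centre line; the grasp point (between the pads) lies 19 mm behind it; z points along the fingers, y is the line along which they close (so a half turn about z gives the same grasp; the last joint's range is limited). The gripper opens to 94 mm and grips with 3 to 60 N. Pads are 16 mm wide; open, the fingers measure 119 mm over their backs; the gripper's body (75 mm by 177 mm) begins 78 mm behind the grasp point.
Start: joints at [-1.401, 0.3, 1.521, -0, 1.321, -0.067], TCP at [0.129, -0.535, 0.205] pointing down, gripper open.
Joint ranges: [-3.03, 3.03], [-0.79, 2.21], [0.23, 2.52], [-1.04, 4.18], [0, 3.07], [-2.55, 2.55]. Speed limits (rad/s): [2.22, 2.22, 2.57, 3.14, 3.14, 3.14].

INTERFACE

Orientations are given as [roll, pitch, yaw] about the fixed x, y, z axes, in that order (R = Rz(yaw) Ry(pitch) Rx(roll)).
In Python, from station import ctrl gives the robot as it stands.
- The arm moves only by the tool carry_out, never from a script. Its argument "motion" is text: rows parted by semicolons, each of 7 numbers parted by spaces: the shift along the world's x, y, z in m, then the turn, a rotation vector about the world's x, y, z in degrees, then the closure in counts, from 0 (fully open) to 255 (shut). In form: dx dy dz wx wy wz hand; .... A call has 1 to 20 rows; each row shifts and turns the commanded pose from where the row before left it; what a row does not reach is not made up. A row lasts 1/12 s, in which the tool goes at most 41.7 mm and 7.16 degrees, less where a joint would pass 70% of its speed; a pose out of reach is approached as far as the arm can. A call is refused whole if a number of a shift passes 0.0417 or a number of a turn 7.16, either way. A call with a gripper value outside its range is refused whole. The fingers move at their own pace and stop on an object; "grip_force" is the grip in N (left out, the last holds). Time passes only in rows, so rows that do not move let the fingers close. It gives the time, the measured TCP pose, the force, the opening and the grip force at its end, in the units of the state.
- ctrl.get_obs(): the state, without advancing time (a new reading comes with each control period).
- ctrl.camera(name): name is "scene" or "top"; returns a dict with "pixels" (420x560x3 uint8, red, green, blue), "range_z" (420x560 float32, m along the optical axis (not along the pixel's ray), 0 where there is no reading), "K" (3x3 intrinsics, pixels), "position" and "attitude" of the camera in the world. Camera axes: x right, y up, looking along -z (the intrinsics and any distortion apply to the point x, -y, -z); pixel columns grow to the right and rows downward; lengths in m; the calibration is good to about 2 mm. A picture is of the moment at which its call begins.
- ctrl.hand_in(): hands the job in; it is judged then, once.
The state is a dict: "time_s": time; "qpos": joint angles; "joint_vel": joint speeds; "tau": joint torques, N m; "ee_pos": TCP position; "eef_rot": TCP orientation; "force": force on the tool from outside, world axes, zero at the start; "moment": the same for the moment, N m; "grip_width": finger opening in m; "grip_force": force on a finger pad.
Only numpy, scipy, OpenCV 4.12 (cv2) and the standard library are available. Lean on these libraries where they do the work, as an engineer would, in place of code of your own. Each camera call takes 0.05 s, during which the arm holds its last target. There are 200 camera calls.

TASK

The yellow elbow nozzle on the yellow-banded balloon pump is not yet set. Screw it on further (clockwise seen from above) until its outlet points along the red arrow on that same pump's dial, without turning well past the arrow, then let go of it. The blue nozzle on the other pump is already set, so leave that one as it is.

Things in the scene. Friction and masses are not known exactly. Their poses are not given: they have to be found in the camera images.
- yellow_elbow: Yellow elbow nozzle on an upright threaded stub. Origin: centre of its nut's underside, on the screw axis, about 62 mm above the counter; z up, x along the outlet pipe. Nut and hub, up to 33 mm across, reach 42 mm above the origin. Above, an upright thumb wing to pinch from above: 14 mm thick along y, 36 mm long along x, centred on the axis, free from 42 to 74 mm above the origin.
- yellow_elbow_outlet (a point): Centre of the open end of its outlet pipe (17 to 21 mm thick), 44 mm from the screw axis, 27 mm above the elbow's origin; axes as the elbow's. The elbow needs 0.65 to 1.35 rad clockwise (thread has room), sinks 8 mm per full turn, resists with 0.06 N m, stays where left; anticlockwise it meets a stop within 0.3 rad.
- yellow_dial: White dial, 132 mm across, 4 mm thick, fixed on top of the yellow-banded grey pump (fixed, round, 160 mm across, 50 mm high), with a flat red arrow near its rim, 43 to 66 mm from the axis, pointing outward. Origin: centre of its underside, on the screw axis, 50 mm above the counter; z up, x axis along the red arrow.
- blue_elbow_outlet (a point): Centre of the open end of the outlet pipe of the blue elbow, a like nozzle on the other, blue-banded pump of the same size; it already points along its own red arrow. 44 mm from that pump's screw axis, x axis along the outlet. To be left alone.

How it is judged:
By the outcome, as a careful person would: the job done as asked, in the order asked, and still so for the second after the job is handed in, with the robot touching nothing.
It also fails if it takes over 32 s, if anything falls off the work surface, if the arm or the gripper's body presses on something with over 40 N, if the wrist force passes 120 N, or if a joint passes its speed limit or range.

## Working session

There is one attempt and no reset: what is moved stays moved. The work goes in short steps, Python scripts to look and compute and a tool call to move; the robot and the scene stay as the last step left them, time stands still between calls to the robot, and variables do not carry over. Pictures are saved under pics/ and viewed, at most 10 in all, crops included, and the job is handed in when it is done.

Besides the shell and the picture viewer there is one more tool, called after "Call:" by a JSON object that holds its "api" and its "payload". carry_out: Moves the arm, as the interface text tells. Its arguments: {"type":"object","properties":{"motion":{"type":"string"},"grip_force":{"type":"number"}},"required":["motion"]}

```bash
mkdir -p pics; cat > h.py <<'E'
from station import ctrl
import numpy as np, cv2
from scipy.spatial.transform import Rotation as R
def cam(n):
    c=ctrl.camera(n); return c
def rot(c):
    a=np.array(c["attitude"],float)
    if a.shape==(3,3): return a
    return R.from_euler("xyz",a).as_matrix() if a.size==3 else None
def cloud(c):
    z=c["range_z"];K=np.array(c["K"]);v,u=np.mgrid[:z.shape[0],:z.shape[1]]
    p=np.stack([(u-K[0,2])/K[0,0]*z,-(v-K[1,2])/K[1,1]*z,-z],-1)
    return p@rot(c).T+np.array(c["position"])
E
python3 - <<'E'
from h import *
for n in("top","scene"):
    c=cam(n); cv2.imwrite(f"pics/{n}1.png",c["pixels"][...,::-1]); print(n,{k:v for k,v in c.items() if k not in("pixels","range_z")})
    z=c["range_z"]; print((z>0).mean())
print(ctrl.get_obs())
E
```

```text
top {'K': array([[536.61665774,   0.        , 285.73118865],
       [  0.        , 536.61665774, 207.79902013],
       [  0.        ,   0.        ,   1.        ]]), 'position': array([ 0.48586805, -0.01176827,  0.96130332]), 'attitude': array([ 0.06332526,  0.02954417, -1.58943256])}
0.9960926870748299
scene {'K': array([[481.48044024,   0.        , 276.5431452 ],
       [  0.        , 481.48044024, 217.81298327],
       [  0.        ,   0.        ,   1.        ]]), 'position': array([-0.10471557, -0.4445971 ,  0.47262424]), 'attitude': array([ 1.13525735, -0.0137499 , -0.94695994])}
0.9928656462585034
{'time_s': 0.1, 'qpos': array([-1.40058944e+00,  3.00394163e-01,  1.52150984e+00,  2.65816418e-05,
        1.32070975e+00, -6.66234036e-02]), 'joint_vel': array([ 0.00039893, -0.00020811, -0.00272864,  0.00152053, -0.0004178 ,
        0.00087506]), 'tau': array([ 9.56664808e-04, -5.32643723e+01, -3.53283799e+01,  7.09592854e-02,
        2.35332007e-02, -3.94556946e-05]), 'ee_pos': array([ 0.1289941 , -0.53441841,  0.20495867]), 'eef_rot': array([-3.14057553e+00, -9.36696353e-05,  2.36823647e-01]), 'force': array([ 0.08771478, -0.85410275, -0.55803813]), 'moment': array([ 0.00876822, -0.05253808, -0.01068616]), 'grip_force': 0.0, 'grip_width': 0.09404399106106014}
```

View pics/top1.png

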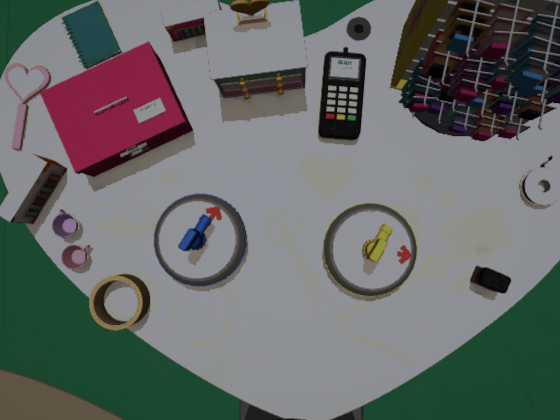

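View pics/scene1.png

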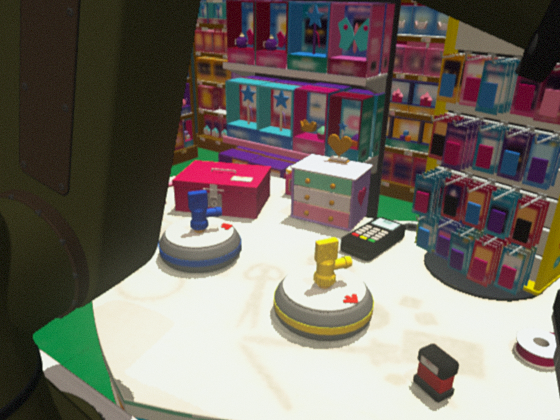

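The top view shows the yellow pump at about (370,249), with its outlet toward (387,230) and its red arrow at (404,254). The blue pump is at (200,239) and already set. Next I measure the yellow one.

```bash
cat >> h.py <<'E'
def measure(c,ctr=None,verbose=True):
    P=cloud(c);hsv=cv2.cvtColor(c["pixels"],cv2.COLOR_RGB2HSV);H,S,V=hsv[...,0].astype(int),hsv[...,1],hsv[...,2]
    K=np.array(c["K"]);Rm=rot(c);o=np.array(c["position"])
    def ray(u,v,z):
        d=Rm@np.array([(u-K[0,2])/K[0,0],-(v-K[1,2])/K[1,1],-1]);return o+d*(z-o[2])/d[2]
    # dial: white, z~0.054
    near=np.hypot(P[...,0]-.42,P[...,1]+.16)<.13
    dial=(abs(P[...,2]-.054)<.008)&(S<60)&(V>120)&near
    red=((H<8)|(H>172))&(S>120)&(V>80)&(abs(P[...,2]-.054)<.012)&near
    yel=(H>20)&(H<35)&(S>130)&(P[...,2]>.062)&near
    return P,dial,red,yel,ray
E
python3 - <<'E'
from h import *
for n in("top","scene"):
    c=cam(n);P,dial,red,yel,ray=measure(c)
    print(n,dial.sum(),red.sum(),yel.sum(),P[dial].mean(0) if dial.any() else 0)
    cs,_=cv2.findContours((dial|red).astype(np.uint8),cv2.RETR_EXTERNAL,cv2.CHAIN_APPROX_NONE)
    k=cv2.convexHull(max(cs,key=len))[:,0]
    W=np.array([ray(u,v,.054)[:2] for u,v in k]); ce,r=cv2.minEnclosingCircle(W.astype(np.float32));
    A=np.c_[2*W,np.ones(len(W))];s=np.linalg.lstsq(A,(W**2).sum(1),rcond=None)[0];print("circle",ce,r,"lsq",s[:2],np.sqrt(s[2]+s[:2]@s[:2]))
    v,u=np.nonzero(red);a=np.array([ray(x,y,.054)[:2] for x,y in zip(u,v)]);d=a-s[:2];print("arrow",a.mean(0),np.hypot(*d.T).min(),np.hypot(*d.T).max(),np.arctan2(*d.mean(0)[::-1]))
    Y=P[yel];print("yel z",np.percentile(Y[:,2],[1,50,99]))
    for lo,hi in((.062,.08),(.08,.105),(.11,.13),(.13,.145)):
        q=Y[(Y[:,2]>lo)&(Y[:,2]<hi)]
        if len(q)<10: continue
        dd=q[:,:2]-s[:2];r=np.hypot(*dd.T);f=dd[r>.025]
        ev,E=np.linalg.eigh(np.cov(q[:,:2].T));print(lo,len(q),q.mean(0),"far",r.max(),len(f),np.arctan2(*f.mean(0)[::-1]) if len(f) else 0,"rect",cv2.minAreaRect(q[:,:2].astype(np.float32)),"pca",np.arctan2(E[1,1],E[0,1]))
    x=c["pixels"]; 
    if n=="top": m=x[195:305,315:425]
    else: m=x[225:345,265:385]
    cv2.imwrite(f"pics/{n}c.png",cv2.resize(m[...,::-1],None,fx=4.5,fy=4.5,interpolation=cv2.INTER_CUBIC))
E
```

```text
top 3972 123 533 [ 0.47036142 -0.12516369  0.05364968]
circle (0.4713810086250305, -0.1282445192337036) 0.06572552770376205 lsq [ 0.47159621 -0.12842799] 0.06523472011468079
arrow [ 0.46148102 -0.18252383] 0.04477298939499584 0.06542015477337436 -1.7556480790814903
yel z [0.07442725 0.10432975 0.13796882]
0.062 39 [ 0.47379818 -0.11790694  0.07642779] far 0.017416562316174042 0 0 rect ((0.46967053413391113, -0.12483102083206177), (0.03204943239688873, 0.024319849908351898), 31.42600440979004) pca 2.9430374479998793
0.08 231 [ 0.49043762 -0.13581426  0.09651105] far 0.042558865095665775 118 -0.5359887811776556 rect ((0.48347577452659607, -0.13551799952983856), (0.027022860944271088, 0.05678455904126167), 56.4681510925293) pca 2.348117121054202
0.11 42 [ 0.47276435 -0.12142261  0.12031284] far 0.018415170100516107 0 0 rect ((0.47045689821243286, -0.12731873989105225), (0.015164353884756565, 0.03296038508415222), 58.44426345825195) pca 2.6461928083058863
0.13 215 [ 0.4716951  -0.12759152  0.13509375] far 0.018299447710067293 0 0 rect ((0.47168466448783875, -0.12795490026474), (0.0142379
[... 552 characters left out ...]
), 25.55393409729004) pca 2.0425886891007012
0.08 441 [ 0.47416383 -0.14159322  0.09287025] far 0.0493698711084902 141 -0.44740477822539687 rect ((0.4785681962966919, -0.14159056544303894), (0.01777823083102703, 0.06186404079198837), 60.354984283447266) pca 2.6576175737515593
0.11 249 [ 0.46477989 -0.13380682  0.12021902] far 0.02173449192593569 0 0 rect ((0.4656858444213867, -0.13476058840751648), (0.010249163024127483, 0.03432144224643707), 46.89628601074219) pca 2.5332702405883425
0.13 125 [ 0.4674633  -0.1324388   0.13364435] far 0.02437739737636652 0 0 rect ((0.468470960855484, -0.13138921558856964), (0.012057298794388771, 0.03502289205789566), 59.312503814697266) pca 2.5956688622944326
```

View pics/topc.png

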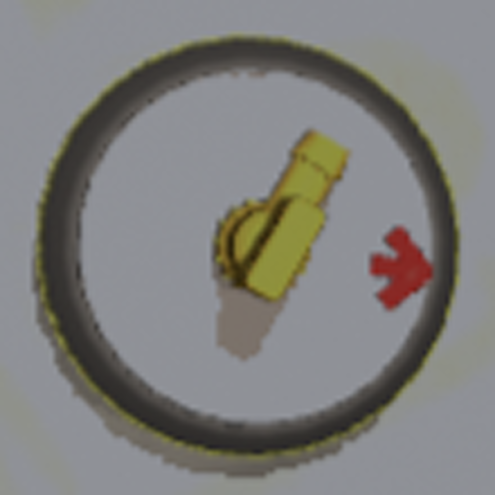

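Pump axis is about (0.4716, -0.128); the fitted dial radius of 65 mm matches the given 66 mm. The wing top is at z≈0.136, as expected. Outlet yaw is -31° and the arrow is at -100.6°, so the turn is about 69.6° (1.21 rad) clockwise, which is within the stated range. I'll approach with tool yaw 149°, so joint 6 goes from about -74° to -5°.

Call:
{"api": "carry_out", "payload": {"motion": "0.018 0.0214 0 0 0 7.126 0;0.018 0.0214 0 0 0 7.126 0;0.018 0.0214 0 0 0 7.126 0;0.018 0.0214 0 0 0 7.126 0;0.018 0.0214 0 0 0 7.126 0;0.018 0.0214 0 0 0 7.126 0;0.018 0.0214 0 0 0 7.126 0;0.018 0.0214 0 0 0 7.126 0;0.018 0.0214 0 0 0 7.126 0;0.018 0.0214 0 0 0 7.126 0;0.018 0.0214 0 0 0 7.126 0;0.018 0.0214 0 0 0 7.126 0;0.018 0.0214 0 0 0 7.126 0;0.018 0.0214 0 0 0 7.126 0;0.018 0.0214 0 0 0 7.126 0;0.018 0.0214 0 0 0 7.126 0;0.018 0.0214 0 0 0 7.126 0;0.018 0.0214 0 0 0 7.126 0;0.018 0.0214 0 0 0 7.126 0;0 0 0 0 0 0 0", "grip_force": 15}}

```text
time_s: 1.87
ee_pos: [0.4729, -0.1252, 0.2052]
eef_rot: [3.141, -0.0, 2.61]
force: [-0.8, -0.5, 0.2]
grip_width: 0.0939
grip_force: 0.0
```

Call:
{"api": "carry_out", "payload": {"motion": "-0.001 -0.0025 -0.02 0 0 0 0;0 0 -0.02 0 0 0 0;0 0 -0.015 0 0 0 0;0 0 0 0 0 0 0;0 0 0 0 0 0 0"}}

```text
time_s: 2.28
ee_pos: [0.4697, -0.1307, 0.1504]
eef_rot: [-3.141, -0.001, 2.599]
force: [-0.8, 0.8, 0.7]
grip_width: 0.0943
grip_force: 0.0
```

```bash
python3 - <<'E'
from h import *
o=ctrl.get_obs();print(o["ee_pos"],o["eef_rot"],o["qpos"])
c=cam("scene");cv2.imwrite("pics/s2.png",cv2.resize(c["pixels"][180:350,220:420,::-1],None,fx=3.5,fy=3.5,interpolation=cv2.INTER_CUBIC))
E
```

```text
[ 0.46969845 -0.1307444   0.15044633] [-3.14133751e+00 -1.04064083e-03  2.59880458e+00] [-3.46598215e-01  2.17440297e-01  1.75940760e+00 -5.15599982e-05
  1.16581517e+00 -1.37458626e+00]
```

View pics/s2.png

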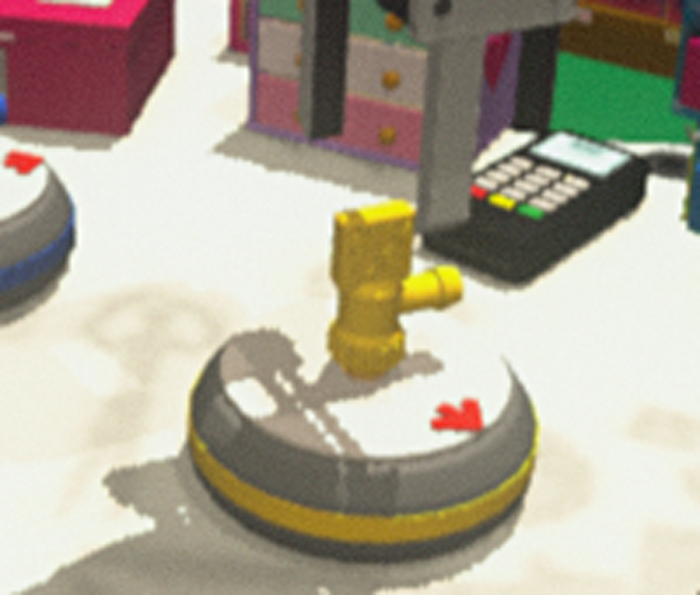

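The fingers straddle the wing (top at crop (373,210)), with the fingertips at (320,135) and (445,230). I'll descend and close gently.

Call:
{"api": "carry_out", "payload": {"motion": "0.001 0.0015 -0.015 0 0 0 0;0 0 -0.015 0 0 0 0;0 0 -0.01 0 0 0 0;0 0 0 0 0 0 0;0 0 0 0 0 0 150;0 0 0 0 0 0 190;0 0 0 0 0 0 255;0 0 0 0 0 0 255;0 0 0 0 0 0 255;0 0 0 0 0 0 255;0 0 0 0 0 0 255;0 0 0 0 0 0 255", "grip_force": 15}}

```text
time_s: 3.33
ee_pos: [0.471, -0.129, 0.1105]
eef_rot: [3.142, 0.0, 2.6]
force: [-0.3, 0.1, 0.2]
grip_width: 0.044
grip_force: 0.0
```

Call:
{"api": "carry_out", "payload": {"motion": "0 0 0 0 0 0 255;0 0 0 0 0 0 255;0 0 0 0 0 0 255;0 0 0 0 0 0 255;0 0 0 0 0 0 255;0 0 0 0 0 0 255;0 0 0 0 0 0 255;0 0 0 0 0 0 255"}}

```text
time_s: 4.0
ee_pos: [0.4707, -0.1297, 0.1105]
eef_rot: [-3.14, -0.0, 2.6]
force: [-4.5, -5.3, 0.8]
grip_width: 0.014
grip_force: 15.0
```

Gripped at 14 mm, as expected. I'll raise the grip force and turn most of the way, sinking with the thread.

Call:
{"api": "carry_out", "payload": {"motion": "-0.0005 -0.0008 0 0 0 0 255;0 0 0 0 0 0 255;0 0 -0.0001 0 0 -5 255;0 0 -0.0001 0 0 -5 255;0 0 -0.0001 0 0 -5 255;0 0 -0.0001 0 0 -5 255;0 0 -0.0001 0 0 -5 255;0 0 -0.0001 0 0 -5 255;0 0 -0.0001 0 0 -5 255;0 0 -0.0002 0 0 -5 255;0 0 -0.0001 0 0 -5 255;0 0 -0.0001 0 0 -5 255;0 0 0 0 0 0 255;0 0 0 0 0 0 255", "grip_force": 30}}

```text
time_s: 5.17
ee_pos: [0.4708, -0.1298, 0.1094]
eef_rot: [3.141, 0.0, 1.73]
force: [3.1, 0.0, -1.7]
grip_width: 0.0137
grip_force: 30.0
```

```bash
python3 - <<'E'
from h import *
o=ctrl.get_obs();print(o["ee_pos"],o["eef_rot"],o["force"],o["moment"])
for n in("top","scene"):
    c=cam(n);P,dial,red,yel,ray=measure(c)
    Y=P[yel];q=Y[(Y[:,2]>.08)&(Y[:,2]<.103)]
    d=q[:,:2]-[.4716,-.1285];r=np.hypot(*d.T);f=d[r>.03];print(n,yel.sum(),len(f),np.degrees(np.arctan2(*f.mean(0)[::-1])) if len(f) else 0, red.sum())
E
```

```text
[ 0.47079467 -0.12975648  0.10939935] [3.14089109e+00 5.68431992e-05 1.72986639e+00] [ 3.14615481  0.04731643 -1.67380064] [ 0.1925623  -0.8038941  -0.04642628]
top 4 0 0 0
scene 2679 122 -91.72002196311719 101
```

Call:
{"api": "carry_out", "payload": {"motion": "0 0 -0.0001 0 0 -5 255;0 0 -0.0001 0 0 -5 255;0 0 -0.0001 0 0 -5 255;0 0 -0.0001 0 0 -4.7 255;0 0 0 0 0 0 255;0 0 0 0 0 0 255;0 0 0 0 0 0 255"}}

```text
time_s: 5.85
ee_pos: [0.4709, -0.1298, 0.109]
eef_rot: [3.141, -0.0, 1.388]
force: [4.8, 1.6, -2.7]
grip_width: 0.014
grip_force: 30.0
```

```bash
python3 - <<'E'
from h import *
o=ctrl.get_obs();print(o["ee_pos"],np.degrees(o["eef_rot"][2]),o["force"],o["moment"])
c=cam("scene");cv2.imwrite("pics/s3.png",cv2.resize(c["pixels"][180:350,220:420,::-1],None,fx=3.5,fy=3.5,interpolation=cv2.INTER_CUBIC))
E
```

```text
[ 0.4708569  -0.12981251  0.10899791] 79.52945172486712 [ 4.83242247  1.60009699 -2.69487595] [ 0.13436769 -1.32716688 -0.0375495 ]
```

View pics/s3.png

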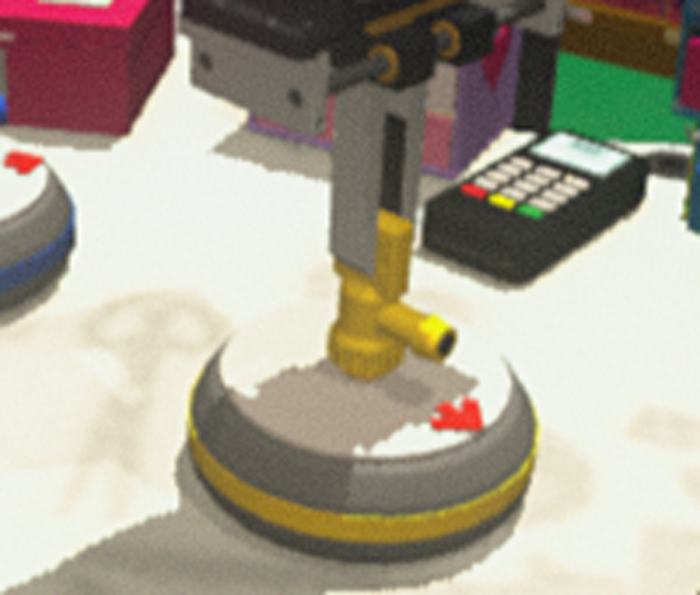

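The outlet (crop 440,335) now points over the red arrow at (458,415). I'll release, lift and back off toward the start so the top camera can check it.

Call:
{"api": "carry_out", "payload": {"motion": "0 0 0 0 0 0 200;0 0 0 0 0 0 150;0 0 0 0 0 0 0;0 0 0 0 0 0 0;0 0 0 0 0 0 0;0 0 0 0 0 0 0;0 0 0 0 0 0 0;0 0 0 0 0 0 0;0 0 0.01 0 0 0 0;0 0 0.02 0 0 0 0;0 0 0.03 0 0 0 0;0 0 0.03 0 0 0 0;0 0 0.03 0 0 0 0;0 0 0 0 0 0 0"}}

```text
time_s: 7.07
ee_pos: [0.4721, -0.1304, 0.2353]
eef_rot: [3.133, 0.001, 1.384]
force: [0.2, 0.1, 0.5]
grip_width: 0.0939
grip_force: 0.0
```

Call:
{"api": "carry_out", "payload": {"motion": "-0.015 -0.02 0 0 0 0 0;-0.022 -0.03 0 0 0 0 0;-0.022 -0.03 0 0 0 0 0;-0.022 -0.03 0 0 0 0 0;-0.022 -0.03 0 0 0 0 0;-0.022 -0.03 0 0 0 0 0;-0.022 -0.03 0 0 0 0 0;-0.022 -0.03 0 0 0 0 0;-0.022 -0.03 0 0 0 0 0;-0.022 -0.03 0 0 0 0 0;-0.022 -0.03 0 0 0 0 0;-0.022 -0.03 0 0 0 0 0;0 0 0 0 0 0 0;0 0 0 0 0 0 0"}}

```text
time_s: 8.23
ee_pos: [0.2124, -0.4806, 0.2288]
eef_rot: [-3.141, -0.001, 1.381]
force: [0.4, 0.6, -0.1]
grip_width: 0.094
grip_force: 0.0
```

```bash
python3 - <<'E'
from h import *
o=ctrl.get_obs();print(o["time_s"],o["ee_pos"],o["grip_width"])
c=cam("top");P,dial,red,yel,ray=measure(c)
ce=np.array([.4716,-.1284]);v,u=np.nonzero(red);a=np.array([ray(x,y,.054)[:2] for x,y in zip(u,v)])-ce
print(yel.sum(),red.sum(),"arrow",np.degrees(np.arctan2(*a.mean(0)[::-1])))
Y=P[yel];q=Y[Y[:,2]>.125];print("wing",cv2.minAreaRect(q[:,:2].astype(np.float32)))
q=Y[(Y[:,2]>.09)&(Y[:,2]<.102)];d=q[:,:2]-ce;f=d[np.hypot(*d.T)>.028];print(len(f),"outlet",np.degrees(np.arctan2(*f.mean(0)[::-1])))
cv2.imwrite("pics/t4.png",cv2.resize(c["pixels"][195:305,315:425,::-1],None,fx=4.5,fy=4.5,interpolation=cv2.INTER_CUBIC))
E
```

```text
8.2333 [ 0.21239406 -0.48057341  0.22876   ] 0.09404818636722304
501 100 arrow -100.51234656205082
wing ((0.4715752899646759, -0.12791138887405396), (0.03576141968369484, 0.014121311716735363), 79.58543395996094)
98 outlet -100.99198605433376
```

View pics/t4.png

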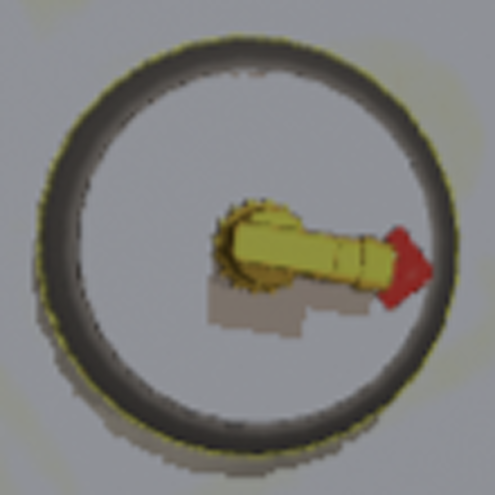

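The top view shows the outlet (crop 385,265) lined up with the arrow (410,268). The wing yaw is -100.4°, against -100.5° for the arrow. I'm handing in.

```bash
python3 -c "
from station import ctrl
print(ctrl.hand_in())"
```

```text
the job is handed in; nothing more can be done
None
```

The yellow nozzle is screwed on clockwise until its outlet points along its red arrow (within about 0.5° in the last top view) and released; the blue one was left alone, and the job is handed in at about 8 s.

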